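Unclip a battery pack from its charging dock

ROBOT

A 6-joint arm with a two-finger parallel gripper is mounted at the origin on a cart in front of the work surface, level with it; the furniture and walls round the work are solid. World frame = base frame: x ahead of the robot, y to its left, z up, the work surface at z = 0. Lengths are in m, angles in rad, forces in N, time in s.
With the tool pointing down it reaches from about 0.375 to 0.75 m from the base axis. Payload 9 kg.
Tool frame: the origin (TCP) lies at the very end of the fingers, on their centre line; the grasp point (between the pads) lies 19 mm behind it; z points along the fingers, y is the line along which they close (so a half turn about z gives the same grasp; the last joint's range is limited). The gripper opens to 85 mm and grips with 20 to 120 N. Pads are 22 mm wide; open, the fingers measure 114 mm over their backs; the gripper's body (76 mm by 85 mm) begins 54 mm behind the grasp point. The pads swing forward as they close: fully open they stand 13 mm farther back than shut.
Start: joints at [-1.533, 0.104, 0.097, 1.564, 0, 1.353], TCP at [0.152, -0.581, 0.231] pointing down, gripper open.
Joint ranges: [-2.99, 2.99], [-0.84, 1.86], [-1.1, 1.16], [-1.84, 2.11], [-1.51, 1.56], [-3.14, 3.14]. Speed limits (rad/s): [2.22, 2.22, 2.57, 3.14, 3.14, 3.14].

INTERFACE

Orientations are given as a rotation vector (axis times angle).
In Python, from plant import robot gives the robot as it stands.
- The arm moves only by the tool servo_tool, never from a script. Its argument "increments" is one flat list of numbers, 7 for each row, row after row: the shift along the tool's x, y, z scaled (see below), then the turn, a rotation vector about the tool's x, y, z scaled (see below), then the opening, from -1 (shut) to 1 (fully open). A call has 1 to 8 rows; each row is the pose to reach, as a shift and turn from the pose commanded when the call began, along the tool's axes at that moment; what a row does not reach only later rows make up. The controller multiplies each number of a shift by 15 cm and each number of a turn by 90 degrees. A row lasts 1/10 s, in which the tool goes at most 50 mm and 8.59 degrees, less where a joint would pass 70% of its speed; a pose out of reach is approached as far as the arm can. A call with a number of a shift or a turn outside -1 to 1 is refused whole. A call with a gripper value outside its range is refused whole. The fingers move at their own pace and stop on an object; "newtons" is the grip in N (left out, the last holds). Time passes only in rows, so rows that repeat a pose let the fingers close. It gives the time, the measured TCP pose, the force, the opening and the grip force at its end, in the units of the state.
- robot.get_obs(): the state, without advancing time (a new reading comes with each control period).
- robot.capture(name): name is "scene" or "top"; returns the picture (400x640x3 uint8, red, green, blue); there is no depth.
- robot.calibration(name): a dict with "fx", "fy", "cx", "cy" (pixels), "rvec" (rotation vector, rad) and "tvec" (3), from world to camera coordinates, as OpenCV has them. Camera axes: x right, y down, z forward; pixel columns grow to the right and rows downward; lengths in m; the calibration is good to about 2 mm. A picture is of the moment at which its call begins. calibration takes no time and is no camera call.
- robot.finish_job(): hands the job in; it is judged then, once.
The state is a dict: "time": time; "joint_pos": joint angles; "joint_velocities": joint speeds; "tau": joint torques, N m; "tcp_pos": TCP position; "tcp_rot": TCP orientation; "wrist_force": force on the tool from outside, world axes, zero at the start; "torque": the same for the moment, N m; "grip_width": finger opening in m; "grip_force": force on a finger pad.
Only numpy, scipy, OpenCV 4.12 (cv2) and the standard library are available. Lean on these libraries where they do the work, as an engineer would, in place of code of your own. Each camera call takes 0.05 s, during which the arm holds its last target. There are 200 camera calls.

TASK

Take the battery pack out of its charging dock and set it down flat, button up, inside the white tray. Press the blue release button on its top and keep it held down while you push the pack by its rib along the rails towards the open end, until it is past both catches and clear of the rails; only then lift it. Be gentle: do not press or pull harder than the latch needs, never force the catches, do not drop the pack, and leave the bottle, timer and marker where they stand.

Things in the scene. Friction and masses are not known exactly. Their poses are not given: they have to be found in the camera images.
- dock: Grey and white charging dock of slick plastic, fixed to the bench, 180 x 72 mm. Origin: on the bench (z = 0) below the centre of the seated pack. The pack slides out level along the dock's own -x axis; y across, z up. The flat bed on which it slides is 12 mm above the bench, 72 mm wide, from x = -118 to +42 mm, with a 4.5 mm end lip at x = -111 to -117; a contact block 46 mm high closes x = 42 to 62.
- rail_end (a point): Point on the dock's bed, 12 mm above the bench, mid-width at the open end of the rails, 5 mm to the dock's -x side of its origin. Side walls (outer faces y = +-33 mm, 39 mm above the bench) run from here 50 mm towards +x; lips in them hold the pack's feet down until it has slid 43 mm out. Beyond, towards -x, the bed is open on both sides.
- catch (a point): Mid-width between the first pair of steel catches inside the walls (dock x = +18.5 mm, 35 mm above the bench); the second pair is 19 mm further to -x. The button's wings are hooked behind the first pair at home (about 2 mm of play), and hook behind the second after about 20 mm if the button is let up. Both are passed after 31 mm of sliding. More than 18 N of the wings against the catches damages them.
- pack_center (a point): Centre (half-way up) of the loose black battery pack with yellow band: 80 mm along x, 40 mm across y, 36 mm high, about 0.2 kg, axes along the dock's. Home: above the dock's origin, 30 mm over the bench. Grasp its plain sides between x = -38 and +4 mm; feet (5.5 mm high) and the button's wings stand out to y = +-26 mm further to +x.
- pack_rib (a point): Centre of the +x face of the black rib across the pack's top: push here to slide the pack to -x. Rib 8 mm thick, 32 mm wide, 16 mm high above the pack's top face. This point is 26 mm to the -x side of pack_center and 26 mm above it (8 mm above the pack's top face).
- pack_button: Blue release button on the pack's top, 36 (x) by 30 mm (y). Origin: centre of its top face, 25 mm above pack_center at rest (55 mm above the bench at home, 7 mm proud of the pack) and 3.5 mm to its -x side. Goes 4 mm straight down on a spring: 4 N to start, 2 N per mm, 12 N at its stop. Catches free from 2.5 mm (9 N) on; let up, it springs back. Over 20 N on it, pressing and rubbing together, breaks it.
- tray: White open tray fixed to the bench, 150 mm along its x, 130 mm along its y, walls 18 mm high and 4 mm thick. Origin: centre of its underside on the bench; inner floor 4 mm above the bench.
- bottle: Small bottle standing near the dock, 43 mm wide, 86 mm high; origin at the centre of its underside. Leave it alone.
- timer: White lab timer lying near the dock, 64 x 66 x 19 mm; origin at the centre of its underside. Leave it alone.
- marker: Black marker pen lying near the tray, 15 x 129 x 15 mm, long along its y; origin at the centre of its underside. Leave it alone.

How it is judged:
On the way, in this order (a step that is already met when the one before it is completed fails the run):
1. the button is pressed down far enough to free the catches (2.5 mm or more) while the pack is still home (z of pack_button in the frame of pack_center below 0.0226 m and x of pack_center in the frame of dock above -0.005 m), for 0.1 s.
2. the pack has been slid out along the bed, clear of the rails (x of pack_center in the frame of dock below -0.043 m and z of pack_center in the frame of dock below 0.036 m and horizontal distance between pack_center and dock below 0.09 m), for 0.1 s.
At the end, for the whole second after the job is handed in: The pack lies at rest inside the white tray, flat on its floor with the button up (tilted less than 7 degrees, its centre no more than 26 mm above the bench, within 50 mm of the tray's centre along the tray's x and 45 mm along its y) (x of pack_center in the frame of tray between -0.05 and 0.05 m and y of pack_center in the frame of tray between -0.045 and 0.045 m and z of pack_center in the frame of tray below 0.026 m and angle between pack_center's own z axis and vertical below 0.12 rad and linear speed of pack_button below 0.02 m/s); the robot touches nothing.
It fails at once if the button is pressed or rubbed with more than 20 N (contact force between the fingers and pack_button above 20 N).
It fails at once if the catches are forced: more than 18 N between the button's wings and the dock (contact force between pack_button and dock above 18 N).
It fails at once if the pack is dropped (falls free faster than 0.4 m/s) (contact force between the fingers and pack below 0.1 N and linear speed of pack above 0.4 m/s).
It fails at once if the bottle, timer or marker is moved more than 30 mm, or the bottle is tipped over (distance of any of bottle, timer, marker from where it was at the start of the episode above 0.03 m or angle between bottle's own z axis and vertical above 0.5 rad).
It also fails if it takes over 69 s, if anything falls off the work surface, if the arm or the gripper's body presses on something with over 40 N, if the wrist force passes 120 N, or if a joint passes its speed limit or range.

## Working session

There is one attempt and no reset: what is moved stays moved. The work goes in short steps, Python scripts to look and compute and a tool call to move; the robot and the scene stay as the last step left them, time stands still between calls to the robot, and variables do not carry over. Pictures are saved under pics/ and viewed, at most 10 in all, crops included, and the job is handed in when it is done.

Besides the shell and the picture viewer there is one more tool, called after "Call:" by a JSON object that holds its "fn" and its "kwargs". servo_tool: Moves the arm, as the interface text tells. Its arguments: {"type":"object","properties":{"increments":{"type":"array","items":{"type":"number"}},"newtons":{"type":"number"}},"required":["increments"]}

```bash
mkdir -p pics; python3 - <<'E'
from plant import robot
import cv2
o=robot.get_obs();print({k:o[k] for k in('time','tcp_pos','tcp_rot','wrist_force','grip_width')})
for n in("scene","top"):
    cv2.imwrite(f"pics/{n}0.png",robot.capture(n)[:,:,::-1]);print(n,robot.calibration(n))
E
```

```text
{'time': 0.0, 'tcp_pos': array([ 0.15181761, -0.58013794,  0.23050427]), 'tcp_rot': array([-3.11461266e+00, -4.00555213e-01, -1.62760704e-04]), 'wrist_force': array([-0.20872853, -0.21503093,  0.1990085 ]), 'grip_width': 0.08561325104102582}
scene {'fx': 485.11493915434465, 'fy': 485.11493915434465, 'cx': 316.4082132979704, 'cy': 198.7384625452399, 'rvec': array([ 1.25808218, -2.07212868,  1.05523122]), 'tvec': array([0.30207145, 0.30113953, 0.65951549])}
top {'fx': 383.16837339458135, 'fy': 383.16837339458135, 'cx': 321.475250681662, 'cy': 203.8410588595782, 'rvec': array([ 2.19716963, -2.17754137,  0.07810473]), 'tvec': array([0.07068305, 0.53967004, 0.90800535])}
```

View pics/scene0.png

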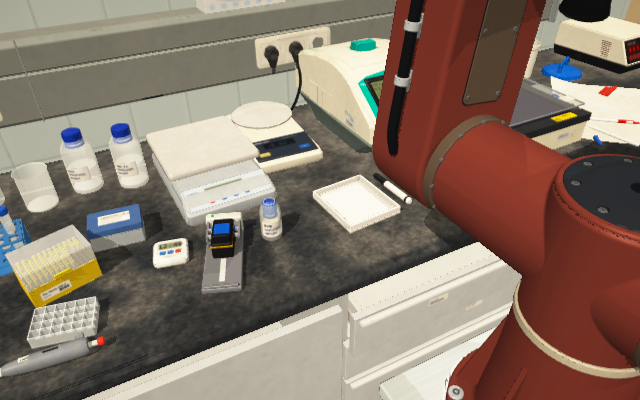

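View pics/top0.png

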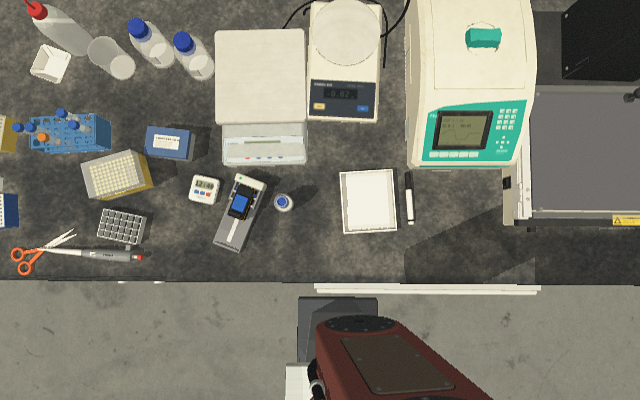

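Scene: dock with the pack at about (222,240), bottle (270,218), tray (357,203). Top: button at (240,202), dock open end at lower-left (228,245), timer (204,188), bottle (282,202), tray (368,200), marker (409,198). Next I enlarge the dock in both views.

```bash
cat >h.py <<'E'
import numpy as np,cv2
from plant import robot
def ray(n,px,z):
    c=robot.calibration(n);R=cv2.Rodrigues(c['rvec'])[0];o=-R.T@c['tvec']
    px=np.atleast_2d(px).astype(float)
    d=np.c_[(px[:,0]-c['cx'])/c['fx'],(px[:,1]-c['cy'])/c['fy'],np.ones(len(px))]@R
    return o+d*((z-o[2])/d[:,2:])
def proj(n,P):
    c=robot.calibration(n);K=np.array([[c['fx'],0,c['cx']],[0,c['fy'],c['cy']],[0,0,1]])
    return cv2.projectPoints(np.atleast_2d(P).astype(float),c['rvec'],c['tvec'],K,None)[0][:,0]
E
python3 - <<'E'
from h import *
for n,(x0,y0,x1,y1) in dict(scene=(190,190,290,300),top=(200,165,300,260)).items():
    im=cv2.imread(f'pics/{n}0.png');h=cv2.cvtColor(im,cv2.COLOR_BGR2HSV)
    m=cv2.inRange(h,(100,150,60),(125,255,255));m2=m*0;m2[y0:y1,x0:x1]=m[y0:y1,x0:x1]
    for c in cv2.findContours(m2,0,2)[0]:
        if cv2.contourArea(c)>8:
            M=cv2.moments(c);p=(M['m10']/M['m00'],M['m01']/M['m00']);print(n,p,cv2.contourArea(c),cv2.minAreaRect(c),ray(n,p,.055).round(4),ray(n,p,.086).round(4))
cs=[cv2.resize(cv2.imread(f'pics/{n}0.png')[y0:y1,x0:x1],None,fx=4,fy=4,interpolation=2) for n,x0,y0,x1,y1 in(('scene',190,190,290,300),('top',200,165,300,275))]
cv2.imwrite('pics/crop.png',np.hstack(cs))
# tray
im=cv2.imread('pics/top0.png');m=cv2.inRange(im,(200,200,200),(255,255,255));m2=m*0;m2[160:245,330:402]=m[160:245,330:402]
c=max(cv2.findContours(m2,0,2)[0],key=cv2.contourArea);r=cv2.minAreaRect(c);print('tray',r);print(ray('top',cv2.boxPoints(r),.018).round(4),ray('top',r[0],.018))
E
```

```text
scene (221.06184486373164, 228.35744234800836) 159.0 ((220.0, 228.5), (11.0, 18.0), 90.0) [[0.5369 0.2684 0.055 ]] [[0.4978 0.2768 0.086 ]]
scene (268.5, 200.25) 16.0 ((268.5, 200.5), (3.0, 9.0), 90.0) [[0.5793 0.1536 0.055 ]] [[0.538  0.1681 0.086 ]]
top (281.1128205128205, 200.9435897435897) 32.5 ((281.5, 201.0), (6.0, 7.0), 90.0) [[0.5424 0.1694 0.055 ]] [[0.54   0.1662 0.086 ]]
top (239.23614895549497, 202.82379654859218) 183.5 ((239.31033325195312, 202.72413635253906), (12.998673439025879, 15.969799041748047), 21.801410675048828) [[0.5371 0.2666 0.055 ]] [[0.535 0.26  0.086]]
tray ((367.747802734375, 200.71682739257812), (61.26400375366211, 53.414756774902344), 86.18592071533203)
[[ 0.6173  0.0334  0.018 ]
 [ 0.6272 -0.0964  0.018 ]
 [ 0.4787 -0.1056  0.018 ]
 [ 0.469   0.0228  0.018 ]] [[ 0.54765137 -0.03646499  0.018     ]]
```

View pics/crop.png

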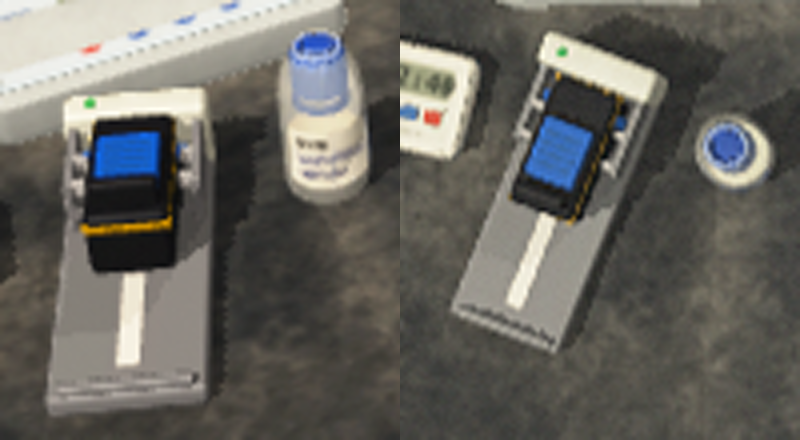

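The crops show the pack home, contact block upper right, strip end of the dock lower left, with the button centred near top pixel (239,203). Both views agree to 2 mm. Now the dock heading.

```bash
cat >>h.py <<'E'
E
python3 - <<'E'
from h import *
T=np.array
def d(a,b):
    v=b[0]-a[0] if a.ndim>1 else b-a;return np.degrees(np.arctan2(v[1],v[0])),np.linalg.norm(v)
px=lambda u,v:(200+u/4-.4,165+v/4-.4)
im=cv2.imread('pics/top0.png')
g=im.astype(int)
# white strip PCA in top
m=(im.min(2)>185).astype(np.uint8);w=m*0;w[217:245,222:243]=m[217:245,222:243]
ys,xs=np.nonzero(w);P=ray('top',np.c_[xs,ys],.012)[:,:2];c=P.mean(0);e=np.linalg.svd(P-c)[2][0]
print('strip',len(P),c,np.degrees(np.arctan2(*e[::-1])),np.ptp((P-c)@e))
print('end',d(ray('top',px(453,310),.012),ray('top',px(556,350),.012)))
print('block',d(ray('top',px(545,32),.046),ray('top',px(665,75),.046)), ray('top',[px(545,32),px(665,75)],.046))
h=cv2.cvtColor(im,cv2.COLOR_BGR2HSV);m=cv2.inRange(h,(100,150,60),(125,255,255));m[:,265:]=0;m[:185]=0;m[225:]=0;m[:,:220]=0
ys,xs=np.nonzero(m);P=ray('top',np.c_[xs,ys],.055)[:,:2];bx=cv2.minAreaRect(P.astype(np.float32));print('button',P.mean(0),bx)
# test projection
for yaw in (150,155,160):
    u=T([np.cos(np.radians(yaw)),np.sin(np.radians(yaw)),0])
    b=T([.537,.2672,0]);o=b-u*.0035
    e=o+u*.118;n=T([-u[1],u[0],0])
    k=o-u*.062
    print(yaw,proj('top',[e+n*.036+[0,0,.012],e-n*.036+[0,0,.012],k+n*.036+[0,0,.046],k-n*.036+[0,0,.046]]).round(1).tolist())
    print('  sc',proj('scene',[e+n*.036+[0,0,.012],e-n*.036+[0,0,.012],k+n*.036+[0,0,.046],k-n*.036+[0,0,.046]]).round(1).tolist())
E
```

```text
strip 92 [0.47387917 0.29116609] 159.0167282520905 0.05714175557719854
end (np.float64(-110.62143431896514), np.float64(0.06669178415824395))
block (np.float64(-109.3471628339728), np.float64(0.07507704103268976)) [[ 0.61131985  0.04231354  0.046     ]
 [ 0.58644749 -0.0285238   0.046     ]]
button [0.53787755 0.26581262] ((0.5409255623817444, 0.25921398401260376), (0.048000723123550415, 0.04957956820726395), 72.98277282714844)
150 [[230.8, 252.5], [205.4, 237.3], [267.3, 187.0], [241.2, 171.6]]
  sc [[231.3, 288.5], [191.0, 287.4], [246.7, 211.6], [211.6, 210.9]]
155 [[235.0, 253.3], [208.3, 240.4], [265.9, 184.7], [238.4, 171.6]]
  sc [[237.2, 287.2], [196.3, 288.7], [244.1, 210.7], [208.5, 211.9]]
160 [[239.3, 253.7], [211.6, 243.2], [264.2, 182.5], [235.7, 171.9]]
  sc [[243.0, 285.5], [201.8, 289.6], [241.3, 209.9], [205.4, 213.0]]
```

```bash
cat >>h.py <<'E'
from scipy.spatial.transform import Rotation as Ro
YAW=159.4
def down(yaw): # tool down, tool x at yaw deg
    c,s=np.cos(np.radians(yaw)),np.sin(np.radians(yaw));return np.array([[c,s,0],[s,-c,0],[0,0,-1.]])
def inc(p,R,q,Q):
    t=R.T@(np.array(q)-p)/.15;r=Ro.from_matrix(R.T@Q).as_rotvec()/(np.pi/2);return np.r_[t,r].round(3)
E
python3 - <<'E'
from h import *
o=robot.get_obs();p=o['tcp_pos'];R=down(14.66)
y=14.66
W=[(.40,-.157,.23),(.529,.270,.17)]
a=p
ps=[]
for w in W:
    ps+= [a+(np.array(w)-a)*k/4 for k in range(1,5)];a=np.array(w)
for k,q in enumerate(ps):
    y2=14.66+(YAW-14.66)*min((k+1)/7,1);Q=down(y2);print(q.round(3),y2,inc(p,R,q,Q).tolist());p,R=q,Q
E
```

```text
[ 0.214 -0.474  0.23 ] 35.33714285714286 [0.579, -0.578, 0.001, 0.0, 0.0, -0.23]
[ 0.276 -0.369  0.23 ] 56.01428571428572 [0.745, -0.336, 0.001, 0.0, 0.0, -0.23]
[ 0.338 -0.263  0.23 ] 76.69142857142857 [0.816, -0.051, 0.001, 0.0, 0.0, -0.23]
[ 0.4   -0.157  0.23 ] 97.36857142857143 [0.782, 0.24, 0.001, 0.0, 0.0, -0.23]
[ 0.432 -0.05   0.215] 118.0457142857143 [0.678, 0.304, 0.1, 0.0, 0.0, -0.23]
[0.464 0.057 0.2  ] 138.72285714285715 [0.527, 0.524, 0.1, 0.0, 0.0, -0.23]
[0.497 0.163 0.185] 159.4 [0.308, 0.677, 0.1, 0.0, 0.0, -0.23]
[0.529 0.27  0.17 ] 159.4 [0.049, 0.742, 0.1, 0.0, 0.0, 0.0]
```

Call:
{"fn": "servo_tool", "kwargs": {"increments": [0.29,-0.29,0,0,0,-0.077,-1,0.579,-0.578,0,0,0,-0.153,-1,0.579,-0.578,0,0,0,-0.23,-1,0.579,-0.578,0,0,0,-0.23,-1]}}

```text
time: 0.5
tcp_pos: [0.2154, -0.4725, 0.2315]
tcp_rot: [-2.99, -0.963, -0.001]
wrist_force: [-0.2, -1.0, 0.4]
grip_width: 0.0282
grip_force: 0.0
```

Call:
{"fn": "servo_tool", "kwargs": {"increments": [0.25,-0.11,0,0,0,-0.077,-1,0.5,-0.22,0,0,0,-0.153,-1,0.745,-0.336,0,0,0,-0.23,-1,0.745,-0.336,0,0,0,-0.23,-1]}}

```text
time: 0.9
tcp_pos: [0.2773, -0.3665, 0.2316]
tcp_rot: [-2.77, -1.483, -0.001]
wrist_force: [0.3, -1.1, 0.6]
grip_width: -0.0001
grip_force: 0.0
```

Tracking is as planned; continuing along the path.

Call:
{"fn": "servo_tool", "kwargs": {"increments": [0.27,-0.02,0,0,0,-0.077,-1,0.54,-0.035,0,0,0,-0.153,-1,0.816,-0.051,0,0,0,-0.23,-1,0.816,-0.051,0,0,0,-0.23,-1]}}

```text
time: 1.3
tcp_pos: [0.3394, -0.2609, 0.2315]
tcp_rot: [2.458, 1.956, 0.001]
wrist_force: [0.0, 0.2, 0.1]
grip_width: 0.0
grip_force: 0.0
```

Call:
{"fn": "servo_tool", "kwargs": {"increments": [0.26,0.08,0,0,0,-0.077,-1,0.52,0.16,0,0,0,-0.153,-1,0.782,0.24,0,0,0,-0.23,-1,0.782,0.24,0,0,0,-0.23,-1]}}

```text
time: 1.7
tcp_pos: [0.4013, -0.155, 0.2313]
tcp_rot: [-2.066, -2.366, -0.001]
wrist_force: [0.7, 0.0, -0.1]
grip_width: -0.0002
grip_force: 0.0
```

Call:
{"fn": "servo_tool", "kwargs": {"increments": [0.23,0.1,0.03,0,0,-0.077,-1,0.45,0.2,0.06,0,0,-0.153,-1,0.678,0.304,0.1,0,0,-0.23,-1,0.678,0.304,0.1,0,0,-0.23,-1]}}

```text
time: 2.1
tcp_pos: [0.4323, -0.0486, 0.2154]
tcp_rot: [-1.609, -2.697, -0.0]
wrist_force: [0.2, -0.5, -0.0]
grip_width: 0.0004
grip_force: 0.0
```

Call:
{"fn": "servo_tool", "kwargs": {"increments": [0.18,0.17,0.03,0,0,-0.077,-1,0.35,0.35,0.06,0,0,-0.153,-1,0.527,0.524,0.1,0,0,-0.23,-1,0.527,0.524,0.1,0,0,-0.23,-1]}}

```text
time: 2.5
tcp_pos: [0.4645, 0.0577, 0.2003]
tcp_rot: [-1.1, -2.941, -0.0]
wrist_force: [0.5, 0.0, 0.4]
grip_width: -0.0001
grip_force: 0.0
```

Call:
{"fn": "servo_tool", "kwargs": {"increments": [0.1,0.22,0.03,0,0,-0.077,-1,0.2,0.45,0.06,0,0,-0.153,-1,0.308,0.677,0.1,0,0,-0.23,-1,0.308,0.677,0.1,0,0,-0.23,-1]}}

```text
time: 2.9
tcp_pos: [0.4967, 0.1641, 0.185]
tcp_rot: [-0.555, -3.091, 0.0]
wrist_force: [-1.5, 0.3, -0.0]
grip_width: -0.0003
grip_force: 0.0
```

Call:
{"fn": "servo_tool", "kwargs": {"increments": [0.02,0.25,0.03,0,0,0,-1,0.03,0.5,0.06,0,0,0,-1,0.049,0.742,0.1,0,0,0,-1,0.049,0.742,0.1,0,0,0,-1,0.049,0.742,0.1,0,0,0,-1]}}

```text
time: 3.4
tcp_pos: [0.5285, 0.2683, 0.1707]
tcp_rot: [-0.563, -3.09, 0.002]
wrist_force: [0.3, 0.1, -0.1]
grip_width: 0.0002
grip_force: 0.0
```

```bash
python3 - <<'E'
from h import *
o=robot.get_obs();p=o['tcp_pos'];R=Ro.from_rotvec(o['tcp_rot']).as_matrix();print(o['time'],p.round(4),R.round(3).tolist(),o['wrist_force'].round(2),o['joint_pos'].round(2))
print(inc(p,R,(.5291,.27,.075),down(YAW)))
cs=[]
for n,(x0,y0) in dict(scene=(170,150),top=(190,150)).items():
    im=robot.capture(n)[:,:,::-1];cs.append(cv2.resize(im[y0:y0+140,x0:x0+100],None,fx=4,fy=4,interpolation=2))
cv2.imwrite('pics/c2.png',np.hstack(cs))
E
```

```text
3.4 [0.5285 0.2683 0.1707] [[-0.936, 0.353, -0.001], [0.353, 0.936, -0.001], [0.001, -0.002, -1.0]] [ 0.29  0.14 -0.11] [ 0.25  0.08 -0.04  1.45 -0.    0.61]
[ 0.     0.013  0.638 -0.001 -0.    -0.001]
```

View pics/c2.png

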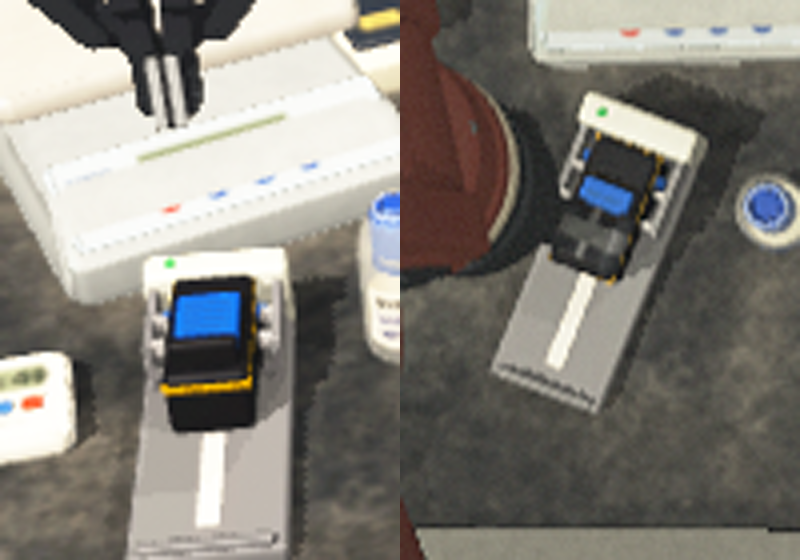

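Fingers are shut over the dock, just above the button's rib side (top crop ≈(585,235)), with bottle and timer clear. Descending to above the rib height.

Call:
{"fn": "servo_tool", "kwargs": {"increments": [0,0.007,0.2,0,0,0,-1,0,0.01,0.4,0,0,0,-1,0,0.012,0.6,0,0,0,-1,0,0.012,0.638,0,0,0,-1,0,0.012,0.638,0,0,0,-1,0,0.012,0.638,0,0,0,-1], "newtons": 40}}

```text
time: 4.1
tcp_pos: [0.5296, 0.2714, 0.0776]
tcp_rot: [0.559, 3.089, 0.001]
wrist_force: [0.4, 0.4, 0.5]
grip_width: -0.0002
grip_force: 0.0
```

```bash
python3 - <<'E'
from h import *
o=robot.get_obs();p=o['tcp_pos'];R=Ro.from_rotvec(o['tcp_rot']).as_matrix();print(o['time'],p.round(4),R[:,2].round(4),o['wrist_force'].round(2))
print(inc(p,R,(.5291,.27,.0565),down(YAW)))
cs=[]
for n,(x0,y0) in dict(scene=(190,180),top=(205,160)).items():
    im=robot.capture(n)[:,:,::-1];cs.append(cv2.resize(im[y0:y0+90,x0:x0+66],None,fx=6,fy=6,interpolation=2))
cv2.imwrite('pics/c3.png',np.hstack(cs))
E
```

```text
4.1 [0.5296 0.2714 0.0776] [ 2.4e-03  4.0e-04 -1.0e+00] [0.4  0.38 0.48]
[ 0.    -0.01   0.141  0.001  0.001  0.001]
```

View pics/c3.png

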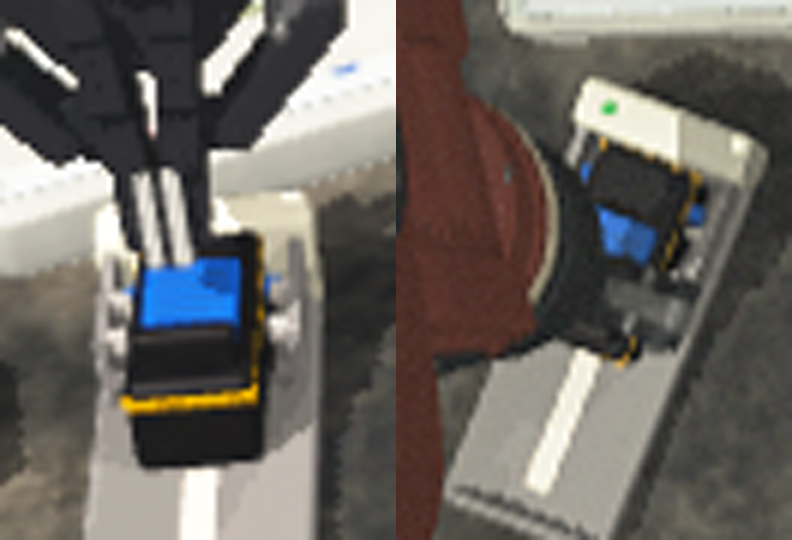

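Scene crop: shut fingertips end near crop (165,268), slightly left of the button's centre. Check that against the projected TCP.

```bash
python3 - <<'E'
from h import *
p=robot.get_obs()['tcp_pos']
u=np.array([-.936,.352,0])
for n,(x0,y0) in dict(scene=(190,180),top=(205,160)).items():
    print(n,((proj(n,[p,p-[0,0,.0226],p+u*.011,p-u*.011,(.537,.2672,.055),np.array([.5403,.2658,.064])+u*.026])-[x0,y0])*6).round(0).tolist())
E
```

```text
scene [[173.0, 249.0], [183.0, 305.0], [172.0, 271.0], [175.0, 227.0], [190.0, 289.0], [183.0, 311.0]]
top [[178.0, 272.0], [191.0, 276.0], [167.0, 299.0], [189.0, 245.0], [204.0, 257.0], [177.0, 310.0]]
```

Call:
{"fn": "servo_tool", "kwargs": {"increments": [0,-0.01,0.04,0,0,0,-1,0,-0.01,0.08,0,0,0,-1,0,-0.01,0.11,0,0,0,-1,0,-0.01,0.13,0,0,0,-1,0,-0.01,0.13,0,0,0,-1,0,-0.01,0.13,0,0,0,-1]}}

```text
time: 4.8
tcp_pos: [0.5279, 0.2704, 0.056]
tcp_rot: [-0.557, -3.092, 0.0]
wrist_force: [1.0, 0.7, -0.4]
grip_width: -0.0001
grip_force: 0.0
```

Call:
{"fn": "servo_tool", "kwargs": {"increments": [0,0,0.005,0,0,0,-1,0,0,0.01,0,0,0,-1,0,0,0.01,0,0,0,-1,0,0,0.01,0,0,0,-1]}}

```text
time: 5.2
tcp_pos: [0.5281, 0.2704, 0.055]
tcp_rot: [0.557, 3.091, 0.0]
wrist_force: [-1.3, 0.0, 4.0]
grip_width: -0.0002
grip_force: 2.1
```

Contact with the button at z = 55 mm, as expected. Pressing gently.

Call:
{"fn": "servo_tool", "kwargs": {"increments": [0,0,0.004,0,0,0,-1,0,0,0.008,0,0,0,-1,0,0,0.012,0,0,0,-1,0,0,0.012,0,0,0,-1]}}

```text
time: 5.6
tcp_pos: [0.5281, 0.2705, 0.0533]
tcp_rot: [0.557, 3.091, 0.0]
wrist_force: [-3.5, 0.1, 7.6]
grip_width: -0.0002
grip_force: 3.8
```

Call:
{"fn": "servo_tool", "kwargs": {"increments": [0,0,0.004,0,0,0,-1,0,0,0.007,0,0,0,-1,0,0,0.007,0,0,0,-1]}}

```text
time: 5.9
tcp_pos: [0.5281, 0.2705, 0.0524]
tcp_rot: [0.557, 3.091, 0.0]
wrist_force: [-3.8, -0.6, 9.3]
grip_width: -0.0002
grip_force: 4.6
```

Call:
{"fn": "servo_tool", "kwargs": {"increments": [0,0,0.003,0,0,0,-1,0,0,0.006,0,0,0,-1,0,0,0.006,0,0,0,-1,0,0,0.006,0,0,0,-1]}}

```text
time: 6.3
tcp_pos: [0.5281, 0.2705, 0.0517]
tcp_rot: [0.557, 3.091, 0.0]
wrist_force: [-4.3, -0.6, 9.7]
grip_width: -0.0
grip_force: 5.3
```

Pressed about 3.3 mm at 10 N. Sliding along tool +x (dock −x), slowly at first.

Call:
{"fn": "servo_tool", "kwargs": {"increments": [0.007,0,0,0,0,0,-1,0.014,0,0,0,0,0,-1,0.021,0,0,0,0,0,-1,0.028,0,0,0,0,0,-1,0.035,0,0,0,0,0,-1,0.035,0,0,0,0,0,-1]}}

```text
time: 6.9
tcp_pos: [0.5252, 0.2723, 0.0525]
tcp_rot: [0.557, 3.087, 0.002]
wrist_force: [3.6, -1.7, 8.7]
grip_width: -0.0002
grip_force: 4.3
```

Depth slipped to ~2.5 mm; pressing a bit more before continuing.

Call:
{"fn": "servo_tool", "kwargs": {"increments": [0,0,0.004,0,0,0,-1,0,0,0.008,0,0,0,-1,0,0,0.008,0,0,0,-1,0,0,0.008,0,0,0,-1]}}

```text
time: 7.3
tcp_pos: [0.5252, 0.2723, 0.0515]
tcp_rot: [0.557, 3.087, 0.002]
wrist_force: [2.6, -1.6, 9.8]
grip_width: 0.0001
grip_force: 5.4
```

Call:
{"fn": "servo_tool", "kwargs": {"increments": [0.007,0,0.001,0,0,0,-1,0.014,0,0.001,0,0,0,-1,0.02,0,0.002,0,0,0,-1,0.02,0,0.002,0,0,0,-1]}}

```text
time: 7.7
tcp_pos: [0.5229, 0.2734, 0.0515]
tcp_rot: [0.557, 3.086, 0.002]
wrist_force: [2.9, -1.3, 10.1]
grip_width: 0.0003
grip_force: 5.4
```

Call:
{"fn": "servo_tool", "kwargs": {"increments": [0.01,0,0,0,0,0,-1,0.02,0,0,0,0,0,-1,0.03,0,0,0,0,0,-1,0.04,0,0,0,0,0,-1,0.05,0,0,0,0,0,-1,0.05,0,0,0,0,0,-1]}}

```text
time: 8.3
tcp_pos: [0.5158, 0.2761, 0.0515]
tcp_rot: [0.557, 3.086, 0.002]
wrist_force: [2.9, -1.3, 11.0]
grip_width: 0.0
grip_force: 5.4
```

```bash
python3 - <<'E'
from h import *
n='scene';x0,y0=190,190
cv2.imwrite('pics/c4.png',cv2.resize(robot.capture(n)[y0:y0+110,x0:x0+75,::-1],None,fx=5,fy=5,interpolation=2))
E
```

```text
(no output)
```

View pics/c4.png

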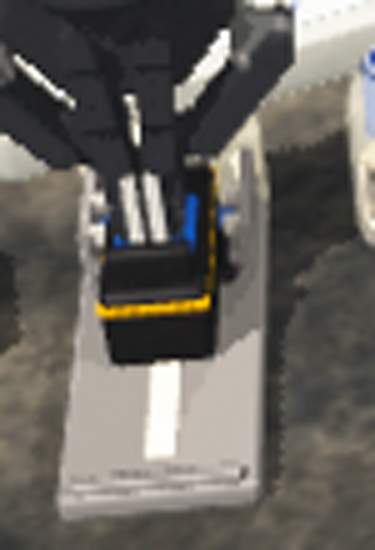

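The fingers rest on the button against the rib, and the pack has slid about 10 mm (front edge now at about crop y=362). Continuing.

Call:
{"fn": "servo_tool", "kwargs": {"increments": [0.02,0,0,0,0,0,-1,0.04,0,0,0,0,0,-1,0.06,0,0,0,0,0,-1,0.08,0,0,0,0,0,-1,0.1,0,0,0,0,0,-1,0.12,0,0,0,0,0,-1,0.14,0,0,0,0,0,-1,0.14,0,0,0,0,0,-1]}}

```text
time: 9.15
tcp_pos: [0.4959, 0.2836, 0.0515]
tcp_rot: [0.557, 3.087, 0.002]
wrist_force: [1.8, -0.7, 10.9]
grip_width: 0.0001
grip_force: 5.5
```

Call:
{"fn": "servo_tool", "kwargs": {"increments": [0.02,0,0,0,0,0,-1,0.04,0,0,0,0,0,-1,0.06,0,0,0,0,0,-1,0.08,0,0,0,0,0,-1,0.1,0,0,0,0,0,-1,0.12,0,0,0,0,0,-1,0.15,0,0,0,0,0,-1,0.15,0,0,0,0,0,-1]}}

```text
time: 9.95
tcp_pos: [0.4746, 0.2916, 0.0514]
tcp_rot: [0.557, 3.087, 0.003]
wrist_force: [2.4, -0.9, 11.8]
grip_width: 0.0003
grip_force: 5.5
```

```bash
python3 - <<'E'
from h import *
n='scene';x0,y0=190,190
im=robot.capture(n)[:,:,::-1];cv2.imwrite('pics/c5.png',cv2.resize(im[y0:y0+110,x0:x0+75],None,fx=5,fy=5,interpolation=2))
u=np.array([-.936,.352,0]);o=np.array([.5403,.2658,0]);p=robot.get_obs()['tcp_pos']
print((p-o)@u)
for s in(.045,.05,.055,.06):print(s,((proj(n,[o+u*(s+.04)+[0,0,.012],o+u*(s+.034)+[0,0,.064]])-[x0,y0])*5).round().tolist())
E
```

```text
0.07057833016073288
0.045 [[163.0, 422.0], [145.0, 304.0]]
0.05 [[163.0, 432.0], [145.0, 313.0]]
0.055 [[162.0, 442.0], [144.0, 323.0]]
0.06 [[162.0, 452.0], [143.0, 332.0]]
```

View pics/c5.png

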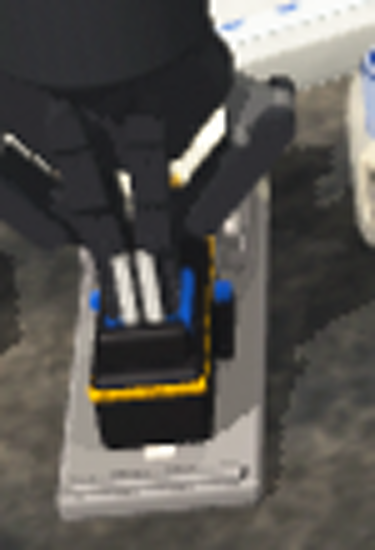

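Pack is 56 mm out: clear of the rails and short of the end lip (front edge at crop y≈445). Release upward, open, and go down for a grasp of the sides.

Call:
{"fn": "servo_tool", "kwargs": {"increments": [0,0,-0.03,0,0,0,-1,0,0,-0.1,0,0,0,-1,-0.015,0,-0.25,0,0,0,1,-0.03,-0.005,-0.4,0,0,0,1,-0.03,-0.005,-0.4,0,0,0,1,-0.03,-0.005,-0.4,0,0,0,1,-0.03,-0.005,-0.4,0,0,0,1,-0.03,-0.005,-0.4,0,0,0,1], "newtons": 30}}

```text
time: 10.8
tcp_pos: [0.4756, 0.2886, 0.1081]
tcp_rot: [-0.557, -3.09, 0.002]
wrist_force: [-0.3, -0.0, -0.3]
grip_width: 0.0849
grip_force: 0.0
```

```bash
python3 - <<'E'
from h import *
n='scene';x0,y0=190,190
im=robot.capture(n)[:,:,::-1];cv2.imwrite('pics/c6.png',np.hstack([cv2.resize(im[y0-30:y0+110,x0:x0+95],None,fx=4,fy=4,interpolation=2),cv2.resize(robot.capture('top')[150:290,190:285,::-1],None,fx=4,fy=4,interpolation=2)]))
u=np.array([-.936,.352,0]);v=np.array([.352,.936,0]);o=np.array([.5403,.2658,0]);s=robot.get_obs();p=s['tcp_pos'];print(s['time'],p,s['grip_width'],(p-o)@u,(p-o)@v)
h=cv2.cvtColor(im,cv2.COLOR_BGR2HSV);m=cv2.inRange(h,(100,150,60),(125,255,255));m[:,262:]=0;m[:200]=0;m[:,:195]=0
ys,xs=np.nonzero(m);q=ray(n,[xs.mean(),ys.mean()],.055)[0];print(len(xs),q,(q-o)@u,(q-o)@v)
R=Ro.from_rotvec(s['tcp_rot']).as_matrix();print(inc(p,R,o+u*.066+[0,0,.016],down(YAW)))
E
```

```text
10.9 [0.47580722 0.28870599 0.10844422] 0.08543473965453262 0.06842814645528514 -0.0012614536527152862
245 [0.48216638 0.28799846 0.055     ] 0.062226925571131186 0.00031472088109268535
[-0.017  0.009  0.616 -0.001 -0.001  0.002]
```

View pics/c6.png

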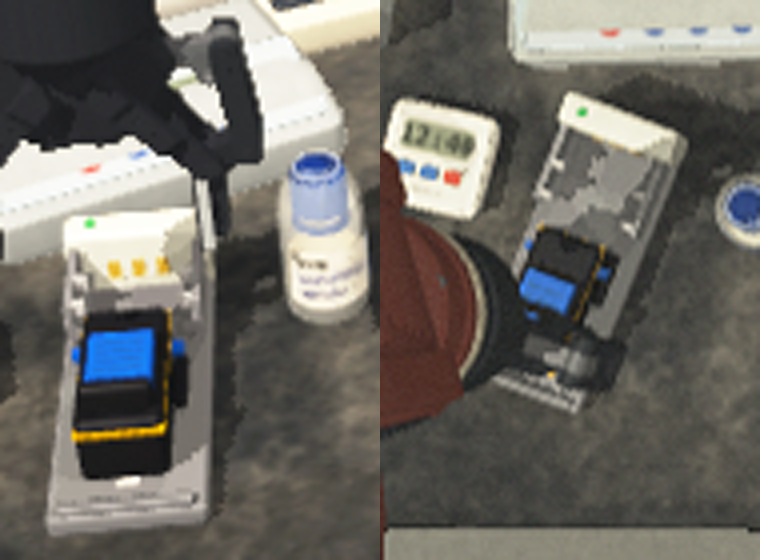

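Pack sits free on the open bed (button at crop (118,355)), straight, the bottle is clear. Descend and grip its sides.

Call:
{"fn": "servo_tool", "kwargs": {"increments": [-0.01,0.009,0.15,0,0,0,1,-0.01,0.009,0.3,0,0,0,1,-0.01,0.009,0.45,0,0,0,1,-0.01,0.009,0.55,0,0,0,1,-0.01,0.009,0.61,0,0,0,1,-0.01,0.009,0.61,0,0,0,1,-0.01,0.009,0.61,0,0,0,1]}}

```text
time: 11.6
tcp_pos: [0.4787, 0.2897, 0.0185]
tcp_rot: [0.557, 3.091, 0.0]
wrist_force: [-0.5, -0.4, 0.8]
grip_width: 0.0853
grip_force: 0.0
```

Call:
{"fn": "servo_tool", "kwargs": {"increments": [0,0,0,0,0,0,-1,0,0,0,0,0,0,-1,0,0,0,0,0,0,-1,0,0,0,0,0,0,-1,0,0,0,0,0,0,-1,0,0,0,0,0,0,-1], "newtons": 30}}

```text
time: 12.2
tcp_pos: [0.4787, 0.2897, 0.0184]
tcp_rot: [0.557, 3.091, 0.0]
wrist_force: [-1.0, -0.4, 5.9]
grip_width: 0.0397
grip_force: 31.6
```

Gripped at 40 mm width. Lift.

Call:
{"fn": "servo_tool", "kwargs": {"increments": [0,0,-0.05,0,0,0,-1,0,0,-0.15,0,0,0,-1,0,0,-0.3,0,0,0,-1,0,0,-0.45,0,0,0,-1,0,0,-0.6,0,0,0,-1,0,0,-0.75,0,0,0,-1,0,0,-0.87,0,0,0,-1,0,0,-0.87,0,0,0,-1]}}

```text
time: 13.0
tcp_pos: [0.4798, 0.2901, 0.152]
tcp_rot: [0.557, 3.087, 0.004]
wrist_force: [0.5, -0.1, -2.5]
grip_width: 0.0397
grip_force: 30.8
```

Holding it (about 2 N weight). Carry to the tray, turning by 24.7°.

Call:
{"fn": "servo_tool", "kwargs": {"increments": [-0.05,-0.08,0,0,0,0,-1,-0.12,-0.2,0,0,0,0,-1,-0.2,-0.34,0,0,0,0,-1,-0.3,-0.5,0,0,0,0,-1,-0.4,-0.66,0,0,0,0,-1,-0.48,-0.8,0,0,0,0,-1,-0.57,-0.95,0,0,0,0,-1]}}

```text
time: 13.7
tcp_pos: [0.5078, 0.1245, 0.1469]
tcp_rot: [-0.558, -3.09, 0.001]
wrist_force: [0.2, 0.3, -2.0]
grip_width: 0.0396
grip_force: 30.7
```

Call:
{"fn": "servo_tool", "kwargs": {"increments": [-0.08,-0.13,0,0,0,-0.04,-1,-0.16,-0.26,0,0,0,-0.08,-1,-0.25,-0.42,0,0,0,-0.12,-1,-0.34,-0.57,0,0,0,-0.16,-1,-0.42,-0.71,0,0,0,-0.2,-1,-0.5,-0.84,0,0,0,-0.24,-1,-0.57,-0.95,0,0,0,-0.274,-1,-0.57,-0.95,0,0,0,-0.274,-1]}}

```text
time: 14.5
tcp_pos: [0.5383, -0.0397, 0.1469]
tcp_rot: [0.113, -3.138, 0.0]
wrist_force: [-1.3, -0.2, -1.4]
grip_width: 0.0398
grip_force: 30.8
```

```bash
python3 - <<'E'
from h import *
cs=[]
for n,(x0,y0) in dict(scene=(300,110),top=(310,130)).items():
    cs.append(cv2.resize(robot.capture(n)[y0:y0+140,x0:x0+100,::-1],None,fx=4,fy=4,interpolation=2))
cv2.imwrite('pics/c7.png',np.hstack(cs))
s=robot.get_obs();R=Ro.from_rotvec(s['tcp_rot']).as_matrix();p=s['tcp_pos'];print(s['time'],p,s['wrist_force'],s['grip_force'])
print(inc(p,R,(.5377,-.0372,.0125),down(184)))
E
```

```text
14.6 [ 0.53804988 -0.03758449  0.14722035] [-0.83564689 -0.39572755 -1.56169989] 30.813952088356018
[ 0.001  0.002  0.898  0.    -0.001  0.001]
```

View pics/c7.png

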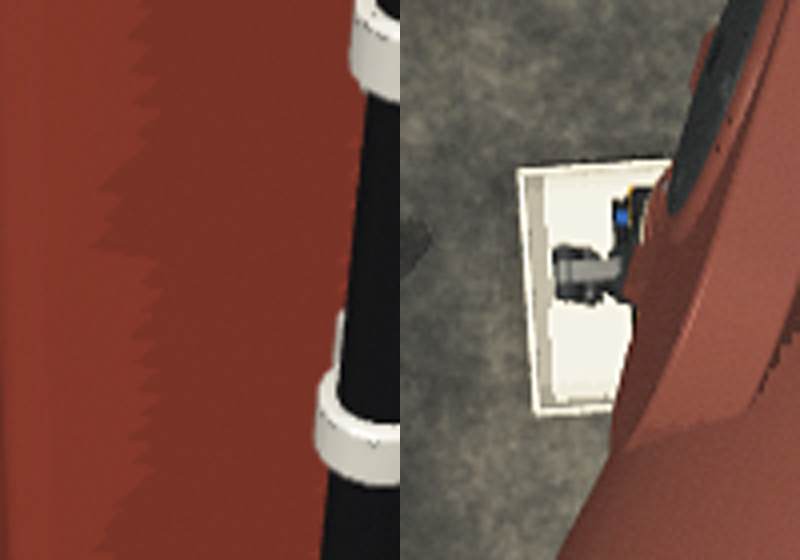

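The gripper holds the pack over the tray (scene view blocked by the arm; top shows it inside the tray's left wall at crop (530,290)). Lower it.

Call:
{"fn": "servo_tool", "kwargs": {"increments": [0,0,0.15,0,0,0,-1,0,0,0.3,0,0,0,-1,0,0,0.45,0,0,0,-1,0,0,0.6,0,0,0,-1,0,0,0.72,0,0,0,-1,0,0,0.82,0,0,0,-1,0,0,0.87,0,0,0,-1,0,0,0.87,0,0,0,-1]}}

```text
time: 15.4
tcp_pos: [0.5381, -0.0367, 0.0168]
tcp_rot: [0.116, -3.138, -0.001]
wrist_force: [-0.1, -0.3, -2.2]
grip_width: 0.0397
grip_force: 30.9
```

Call:
{"fn": "servo_tool", "kwargs": {"increments": [0,0,0.01,0,0,0,-1,0,0,0.02,0,0,0,-1,0,0,0.025,0,0,0,-1,0,0,0.025,0,0,0,-1]}}

```text
time: 15.8
tcp_pos: [0.5392, -0.0373, 0.0144]
tcp_rot: [-0.115, 3.139, -0.0]
wrist_force: [0.7, 0.3, -2.1]
grip_width: 0.0398
grip_force: 30.9
```

Call:
{"fn": "servo_tool", "kwargs": {"increments": [0,0,0.008,0,0,0,-1,0,0,0.015,0,0,0,-1,0,0,0.02,0,0,0,-1,0,0,0.02,0,0,0,-1]}}

```text
time: 16.2
tcp_pos: [0.5388, -0.0372, 0.0109]
tcp_rot: [0.115, -3.139, 0.0]
wrist_force: [-0.7, -0.0, -2.1]
grip_width: 0.0399
grip_force: 30.9
```

Call:
{"fn": "servo_tool", "kwargs": {"increments": [0,0,0.004,0,0,0,-1,0,0,0.008,0,0,0,-1,0,0,0.008,0,0,0,-1]}}

```text
time: 16.5
tcp_pos: [0.539, -0.0372, 0.0104]
tcp_rot: [-0.116, 3.139, -0.0]
wrist_force: [-3.1, 1.0, 4.0]
grip_width: 0.0394
grip_force: 31.5
```

On the floor. Open part way, then rise.

Call:
{"fn": "servo_tool", "kwargs": {"increments": [0,0,0,0,0,0,0.05,0,0,0,0,0,0,0.2,0,0,0,0,0,0,0.4,0,0,0,0,0,0,0.4,0,0,0,0,0,0,0.4]}}

```text
time: 17.0
tcp_pos: [0.5389, -0.0372, 0.0098]
tcp_rot: [0.116, -3.139, 0.0]
wrist_force: [0.6, 0.3, 0.5]
grip_width: 0.06
grip_force: 0.0
```

Call:
{"fn": "servo_tool", "kwargs": {"increments": [0,0,-0.1,0,0,0,0.4,0,0,-0.25,0,0,0,0.4,0,0,-0.45,0,0,0,0.4,0,0,-0.7,0,0,0,0.4,0,0,-0.95,0,0,0,0.4,0,0,-0.95,0,0,0,0.4]}}

```text
time: 17.6
tcp_pos: [0.5418, -0.0381, 0.1595]
tcp_rot: [-0.115, 3.131, -0.005]
wrist_force: [0.3, -0.3, 0.4]
grip_width: 0.06
grip_force: 0.0
```

Call:
{"fn": "servo_tool", "kwargs": {"increments": [0,0.3,-0.2,0,0,0,0.4,0,0.6,-0.4,0,0,0,0.4,0,0.98,-0.4,0,0,0,0.4,0,0.98,-0.4,0,0,0,0.4,0,0.98,-0.4,0,0,0,0.4]}}

```text
time: 18.1
tcp_pos: [0.5278, 0.1112, 0.213]
tcp_rot: [-0.121, 3.139, -0.0]
wrist_force: [-0.1, 0.0, -0.1]
grip_width: 0.0596
grip_force: 0.0
```

```bash
python3 - <<'E'
from h import *
s=robot.get_obs();print(s['time'],s['tcp_pos'],s['wrist_force'])
im=robot.capture('top')[:,:,::-1];cv2.imwrite('pics/c8.png',cv2.resize(im[150:260,190:430],None,fx=3,fy=3,interpolation=2))
h=cv2.cvtColor(im,cv2.COLOR_BGR2HSV);m=cv2.inRange(h,(100,150,60),(125,255,255));m[:,:335]=0;m[:,402:]=0;m[:160]=0;m[245:]=0
ys,xs=np.nonzero(m)
if len(xs):print(len(xs),ray('top',[xs.mean(),ys.mean()],.047))
E
```

```text
18.1 [0.52783398 0.11124595 0.21300959] [-0.08875716  0.0495217  -0.10811086]
212 [[ 0.54515962 -0.03605483  0.047     ]]
```

View pics/c8.png

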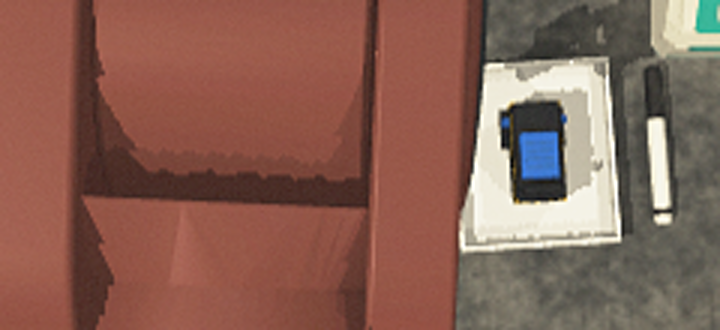

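The pack lies flat, button up, near the middle of the tray (button at (0.545, −0.036)), and the marker is undisturbed. Handing in.

```bash
python3 -c "
from plant import robot
print(robot.finish_job())"
```

```text
the job is handed in; nothing more can be done
None
```

The battery pack is out of the dock, lying flat with its button up near the middle of the white tray, and the job was handed in at about 18 s; the hand-in returned no verdict, so I don't know how it was judged.

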